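# Knock the locking pin home and open the oil filter housing

## Task

Open the oil filter housing on the bench: knock its stiff sprung locking pin fully home with brisk blows of the rubber mallet (never push the pin with the gripper), and put the mallet back down on the bench. Then turn the black bayonet cap counter-clockwise until it meets its end stop, without forcing it against the stop, lift it out and set it down gently, bar upwards, in the steel tray. Leave everything else where it is.

Things in the scene. Friction and masses are not known exactly. Their poses are not given: they have to be found in the camera images.
- housing: Aluminium oil filter housing bolted to the bench: round body 100 mm dia, 40 mm tall, on a 150 x 110 mm foot (x by y). Origin: centre of its underside, on the cap's turning axis; z up. On its +y side, 64 mm from the axis, a round boss (30 mm dia, top at 62 mm) guides the sprung locking pin; on the other side stands a plain stud.
- seat (a point): Centre of the housing's seat on the cap's axis, 40 mm above the bench. Round it runs a wall with a steel bayonet ring on top: 78 mm inside, 92 mm outside dia, top 57 mm above the bench. Two keeper tabs of the ring (inner radius 31.5 mm, underside at 49.5 mm) hold the cap's lugs down. Each ring is clamped at a different angle, which is not measured.
- stud (a point): Top of the fixed plain stud (12 mm dia, headless, 72 mm above the bench) on the housing's -y side, 64 mm from the axis. It is not the pin.
- lock_pin (a joint): Travel of the steel locking pin that stands in the boss on the housing's +y side and moves straight down, m: 0 = fully up, 0.016 = fully home (hard stop). It starts 0 to 4 mm down, is stiff (needs roughly 15 to 18 N) and stays where it is driven. A tongue on the pin, at the cap's level, stands in the way of a cap lug until the pin is nearly home.
- pin_head (a point): Centre of the top face of the locking pin's round mushroom head (24 mm dia, 9 mm thick): 92 mm above the bench when the pin is fully up, 76 mm when fully home.
- cap: Black bayonet cap seated in the housing: disc 58 mm dia, 12 mm thick, two lugs reaching 37 mm radius (15 mm wide, 7 mm thick), on top a grip bar. Origin: centre of the underside, z up. Bar and lugs run 54 degrees (0.942 rad) counter-clockwise (from above) from its x axis. Locked: its x axis is within 5 degrees of the housing's x axis. 80 to 170 g.
- cap_bar (a point): Middle of the cap's upright grip bar (12 mm thick, 44 mm long, 12 to 45 mm above the cap's underside), 8 mm below its top; 77 mm above the bench while seated. Counter-clockwise from above, an end stop on the ring meets a lug 44 to 88 degrees from locked, to be felt; only in the last 12 degrees before it are the lugs free. Then it lifts straight out (20 mm to clear).
- mallet: Rubber mallet standing on one face of its head: black round head 56 mm dia, 88 mm tall; level wooden handle 22 mm wide, 30 mm high, its axis 44 mm above the lower face, along the mallet's -x to 206 mm from the head's axis. Origin: centre of the lower striking face, z up. 300 to 600 g; centre of mass 12 mm from the head's axis towards the handle.
- mallet_handle (a point): Point on the axis of the mallet's handle, 62 mm from the head's axis (34 mm clear of the head), 44 mm above the lower face: a good place to grip, fingers closing across the handle.
- tray: Open steel tray fixed on the bench, 170 x 150 mm (x by y) outside, walls 4 mm thick and 30 mm high, floor 4 mm thick. Origin: centre of its underside.
- spanner: flat steel spanner lying on the bench, 180 mm long; bystander, leave alone. Origin: middle of its underside.
- socket_big: steel socket, upright cylinder 32 mm dia x 38 mm; bystander. Origin: middle of its underside.
- socket_small: steel socket, upright cylinder 24 mm dia x 32 mm; bystander. Origin: middle of its underside.
- piston: aluminium piston, 78 mm dia x 62 mm, upright; bystander. Origin: middle of its underside.
- bearing: steel bearing ring lying flat, 52 mm dia x 15 mm; bystander. Origin: middle of its underside.
- hammer: steel-headed hammer lying on its side, 260 mm; bystander, not to be used. Origin: middle of its underside.
- spray: spray can, 60 mm dia x 170 mm, upright; bystander. Origin: middle of its underside.
Things that resemble listed ones, but are neither listed nor needed, are in the scene too. Leave any pink look-alike of the mallet alone. What is shaped like the housing but red is not meant.

How it is judged:
By the outcome, as a careful person would: the job done as asked, in the order asked, and still so for the second after the job is handed in, with the robot touching nothing.
It also fails if it takes over 64 s, if anything falls off the work surface, if the arm or the gripper's body presses on something with over 40 N, if the wrist force passes 120 N, or if a joint passes its speed limit or range.

## Robot

A 6-joint arm with a two-finger parallel gripper is mounted at the origin on the work surface. World frame = base frame: x ahead of the robot, y to its left, z up, the work surface at z = 0. Lengths are in mm, angles in rad, forces in N, time in s.
With the tool pointing down it reaches from about 350 to 875 mm from the base axis. Payload 4.2 kg.
Tool frame: the origin (TCP) lies midway between the tips of the shut fingers; the grasp point (between the pads) lies 19 mm behind it; x points along the fingers, y is the direction in which the jaws open and shut, and the axes are right-handed (so a half turn about x gives the same grasp; the last joint's range is limited). The gripper opens to 85 mm and grips with 20 to 120 N. Pads are 22 mm wide; open, the fingers measure 114 mm over their backs; the gripper's body (76 mm by 85 mm) begins 54 mm behind the grasp point. The pads swing forward as they close: fully open they stand 13 mm farther back than shut.
Start: joints at [-1.063, 0.385, 0.008, 0, -1.194, -0.259], TCP at [153.918, -605.73, 231.312] pointing down, gripper open.
Joint ranges: [-3.14, 3.14], [-1.21, 2.06], [-1.07, 1.41], [-3.16, 2.05], [-2.99, -0.16], [-3.1, 3.1]. Speed limits (rad/s): [2.79, 2.79, 3.14, 3.14, 3.14, 3.14].

## Interface

Orientations are given as a unit quaternion [x, y, z, w].
In Python, from bench import readout, imaging, arm gives the robot as it stands.
- The arm moves only by the tool arm_command, never from a script. Its argument "increments" is a list of rows, each a list of 3 entries, a list of its own where there are three numbers: the turn, a rotation vector about the world's x, y, z in degrees, then the shift along the world's x, y, z in mm, then the closure, from 0 (fully open) to 1 (shut). In form: [[[ax, ay, az], [tx, ty, tz], fingers], ...]. A call has exactly 5 rows; each row is the pose to reach, as a shift and turn from the pose measured when the call began; what a row does not reach only later rows make up. A row lasts 1/10 s, in which the tool goes at most 50 mm and 8.59 degrees, less where a joint would pass 70% of its speed; a pose out of reach is approached as far as the arm can. A call with a gripper value outside its range is refused whole. The fingers move at their own pace and stop on an object; the grip force is fixed at half the most. Time passes only in rows, so rows that repeat a pose let the fingers close, or fill a call up. It gives the time, the measured TCP pose, the force and the opening at its end, in the units of the state.
- readout.read_state(): the state, without advancing time (a new reading comes with each control period).
- imaging.get_image(name): name is "side" or "top" or "wrist"; returns (picture, depth): 384x512x3 uint8, blue, green, red; 384x512 float32, mm along the optical axis (not along the pixel's ray), 0 where there is no reading.
- imaging.camera_info(name): a dict with "vfov" (degrees; the focal length in pixels is half the picture's height over the tangent of half this angle, whatever the lens; pixels are square), "cx", "cy" (the principal point, pixels), "eye" and "rotation" of the camera in the world; the wrist camera has in their place "T_tool_cam" (4x4, takes a point from camera to tool coordinates, whose origin is the TCP and whose axes are the tool frame's). Camera axes: x right, y down, z forward; pixel columns grow to the right and rows downward; lengths in mm; the calibration is good to about 2 mm. A picture is of the moment at which its call begins: read the wrist's pose just before it. camera_info takes no time and is no camera call.
- arm.job_done(): hands the job in, once; it reports no verdict.
The state is a dict: "clock": time; "joints": joint angles; "joint_vel": joint speeds; "joint_efforts": joint torques, N m; "position": TCP position; "ee_rot": TCP orientation; "contact_force": force on the tool from outside, world axes, zero at the start; "wrist_torque": the same for the moment, N m; "gripper_width": finger opening in mm.
Only numpy, scipy, OpenCV 4.12 (cv2) and the standard library are available. Lean on these libraries where they do the work, as an engineer would, in place of code of your own. Each camera call takes 0.05 s, during which the arm holds its last target. There are 200 camera calls.

## Working session

There is one attempt and no reset: what is moved stays moved. The work goes in short steps, Python scripts to look and compute and a tool call to move; the robot and the scene stay as the last step left them, time stands still between calls to the robot, and variables do not carry over. Pictures are saved under pics/ and viewed, about 8 in all and at most 12, crops included, and the job is handed in when it is done.

Besides the shell and the picture viewer there is one more tool, called after "Emit:" by a JSON object that holds its "api" and its "payload". arm_command: Moves the arm, as the interface text tells. Its arguments: {"type":"object","properties":{"increments":{"type":"array","items":{"type":"array"}}},"required":["increments"]}

```bash
ls; mkdir -p pics; cat > h.py <<'E'
import numpy as np, cv2
from bench import readout, imaging, arm
from scipy.spatial.transform import Rotation as R
def st(): return readout.read_state()
def cam(n):
    s=st(); im,d=imaging.get_image(n); c=imaging.camera_info(n)
    f=im.shape[0]/2/np.tan(np.radians(c['vfov'])/2)
    if n=='wrist':
        T=np.eye(4);T[:3,:3]=R.from_quat(s['ee_rot']).as_matrix();T[:3,3]=s['position'];T=T@np.array(c['T_tool_cam'])
    else:
        T=np.eye(4);r=np.array(c['rotation']);T[:3,:3]=r if r.shape==(3,3) else R.from_quat(r).as_matrix();T[:3,3]=c['eye']
    h,w=d.shape;u,v=np.meshgrid(np.arange(w),np.arange(h))
    P=np.stack([(u-c['cx'])/f*d,(v-c['cy'])/f*d,d],-1)
    X=P@T[:3,:3].T+T[:3,3]; X[d==0]=np.nan
    return im,d,X
E
python3 - <<'E'
from h import *
print(st())
for n in('top','side'):
    print(imaging.camera_info(n)); im,d,X=cam(n); np.savez(f'/tmp/{n}.npz',im=im,X=X); cv2.imwrite(f'pics/{n}0.png',cv2.resize(im,(800,600)) if n=='top' else im)
E
```

```text
pics
{'clock': 0.0, 'joints': array([-1.06341699e+00,  3.85572578e-01,  6.63195409e-03, -5.36472444e-04,
       -1.19398761e+00, -2.58569168e-01]), 'joint_vel': array([ 1.11331577e-03,  3.91936284e-04,  3.29625849e-04, -1.45559966e-03,
        6.93270430e-05,  7.50403388e-04]), 'joint_efforts': array([ 5.40593737e-04, -3.92287552e+01,  1.88405192e+01,  4.18646783e+00,
       -4.64760902e-03,  4.82206648e-07]), 'position': array([ 153.77413237, -605.18684788,  230.20874442]), 'ee_rot': array([-0.08690644,  0.70176842,  0.08843647,  0.70153214]), 'contact_force': array([ 0.16314684,  0.06193106, -0.2675544 ]), 'wrist_torque': array([0.05763035, 0.02291521, 0.01291692]), 'gripper_width': 85.38927277156964}
{'vfov': 44.45131612769313, 'cx': 257.79665177783323, 'cy': 187.61800492826688, 'eye': array([ 280.53292942,  -34.6686442 , 1600.52303074]), 'rotation': array([-0.70351579,  0.7061716 , -0.05005217,  0.06230563])}
{'vfov': 54.10162286129582, 'cx': 250.29680219073856, 'cy': 191.1953501109253, 'eye': array([366.91235225, 593.70367216, 832.99907915]), 'rotation': array([-0.11464282,  0.9310766 , -0.34279906,  0.04941857])}
```

View pics/top0.png

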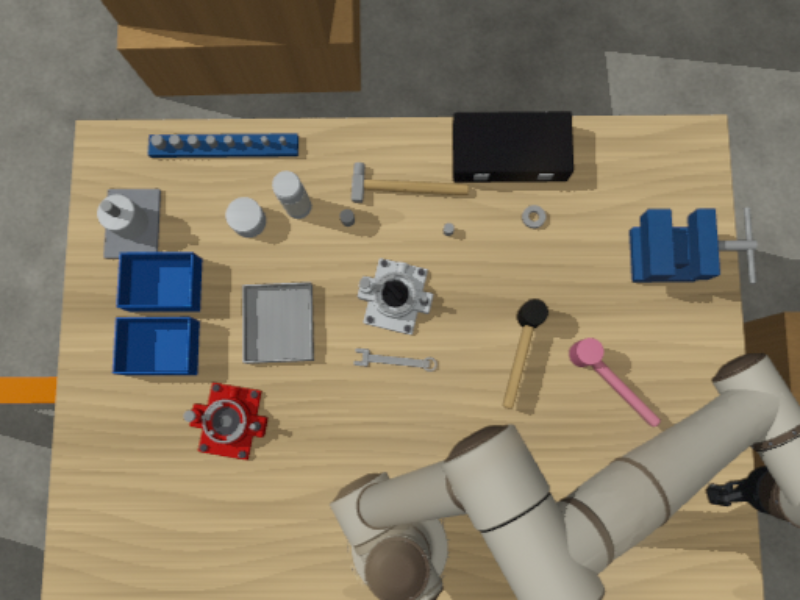

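View pics/side0.png

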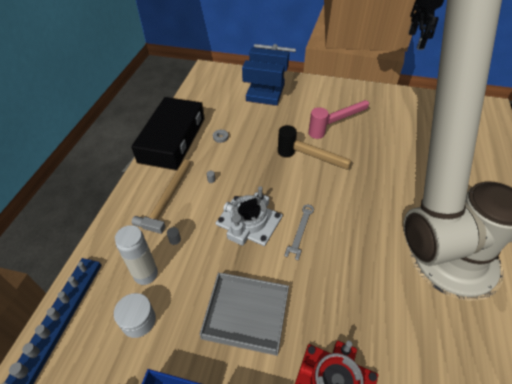

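The top picture (800x600) shows:
- **Mallet:** the black head with a wooden handle is at (532,313). It could be confused with the pink mallet at (588,352) or the steel hammer at (360,185).
- **Housing:** the silver one is at (395,293). It could be confused with the red one at (228,420).
- **Pin or stud:** the posts are at (365,285) and (428,300).
- **Tray:** it is at (279,322), with blue bins to its left that look similar.

By the description I choose the black mallet, the silver housing and the grey tray. Next I'll measure them and check with one close crop.

```bash
python3 - <<'E'
from h import *
z=np.load('/tmp/top.npz');im,X=z['im'],z['X']
k=512/800
def reg(x0,x1,y0,y1):
    s=np.s_[int(y0*k):int(y1*k),int(x0*k):int(x1*k)];return X[s].reshape(-1,3),im[s].reshape(-1,3).astype(int)
P,c=reg(495,555,292,415)
b=P[(P[:,2]>75)];print('mallet head',b.mean(0),b.min(0),b.max(0),len(b))
h=P[(P[:,2]>45)&(P[:,2]<70)];print('handle',h.mean(0),h.min(0),h.max(0))
hc=b[:,:2].mean(0); hh=h[np.linalg.norm(h[:,:2]-hc,axis=1)>45]; q=hh[:,:2]-hh[:,:2].mean(0);u=np.linalg.svd(q,full_matrices=False)[2][0];print(u,np.degrees(np.arctan2(u[1],u[0])),'toward',hh[:,:2].mean(0)-hc)
P,c=reg(345,445,250,345)
for lo,hi in((66,74),(74,100)):
    a=P[(P[:,2]>lo)&(P[:,2]<hi)];print(lo,len(a));print(np.round(a,0).tolist()[:60])
P,c=reg(235,320,275,370)
a=P[(P[:,2]>22)&(P[:,2]<40)];print('tray',cv2.minAreaRect(a[:,:2].astype(np.float32)),len(a)); print('floor', np.median(P[:,2]))
s=np.s_[int(250*k):int(345*k),int(345*k):int(445*k)]
c1=cv2.resize(im[s],(400,400),interpolation=cv2.INTER_CUBIC)
s=np.s_[int(290*k):int(420*k),int(490*k):int(620*k)]
c2=cv2.resize(im[s],(400,400),interpolation=cv2.INTER_CUBIC)
cv2.imwrite('pics/crop.png',np.hstack([c1,c2]))
E
```

```text
mallet head [ 484.43820059 -279.89702169   86.93306644] [ 458.56630588 -308.41362895   77.18778702] [ 512.1025312  -253.14022769   96.48058001] 239
handle [ 377.44203169 -248.15565132   57.09395683] [ 286.44410041 -287.90572353   45.49687912] [ 497.84072728 -215.17446142   68.92522332]
[-0.96054665  0.27811892] 163.85203174092425 toward [-119.61313889   34.72350832]
66 15
[[546.0, 87.0, 67.0], [539.0, 80.0, 67.0], [539.0, 60.0, 69.0], [532.0, 74.0, 68.0], [522.0, 11.0, 69.0], [521.0, -49.0, 73.0], [522.0, -52.0, 67.0], [518.0, 7.0, 71.0], [518.0, -49.0, 70.0], [517.0, -52.0, 73.0], [518.0, -55.0, 72.0], [515.0, -55.0, 68.0], [512.0, 1.0, 69.0], [511.0, -48.0, 71.0], [511.0, -52.0, 73.0]]
74 97
[[556.0, 79.0, 88.0], [554.0, 75.0, 96.0], [555.0, 72.0, 93.0], [555.0, 69.0, 92.0], [555.0, 66.0, 89.0], [552.0, 82.0, 91.0], [551.0, 79.0, 95.0], [551.0, 75.0, 93.0], [551.0, 72.0, 96.0], [550.0, 68.0, 100.0], [552.0, 66.0, 89.0], [553.0, 63.0, 86.0], [548.0, 82.0, 93.0], [549.0, 79.0, 90.0], [547.0, 75.0, 96.0], [548.0, 72.0, 94.0], [548.0, 69.0, 94.0], [548.0, 65.0, 94.0], [548.0, 62.0, 90.
[... 284 characters left out ...]
 82.0, 90.0], [542.0, 79.0, 91.0], [541.0, 75.0, 96.0], [542.0, 72.0, 91.0], [541.0, 69.0, 95.0], [541.0, 65.0, 95.0], [543.0, 63.0, 83.0], [542.0, 27.0, 86.0], [542.0, 23.0, 86.0], [543.0, 20.0, 84.0], [544.0, 17.0, 78.0], [543.0, 14.0, 81.0], [538.0, 78.0, 95.0], [538.0, 75.0, 94.0], [538.0, 72.0, 93.0], [538.0, 69.0, 95.0], [537.0, 65.0, 97.0], [540.0, 24.0, 78.0], [539.0, 20.0, 84.0], [539.0, 17.0, 85.0], [540.0, 14.0, 83.0], [540.0, 10.0, 81.0], [536.0, 76.0, 86.0], [534.0, 72.0, 95.0], [536.0, 69.0, 87.0], [538.0, 24.0, 75.0], [535.0, 20.0, 90.0], [536.0, 17.0, 85.0]]
tray ((472.8988037109375, 266.20751953125), (170.38890075683594, 150.22335815429688), 1.9533811807632446) 273
floor nan
```

View pics/crop.png

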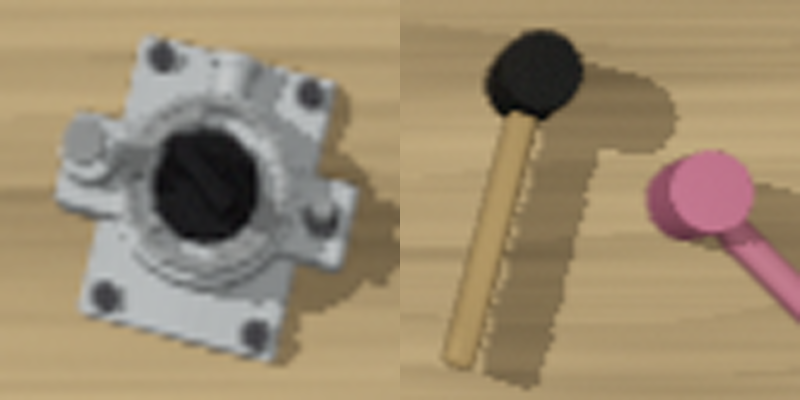

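```bash
python3 - <<'E'
from h import *
s=st(); M=R.from_quat(s['ee_rot']).as_matrix(); print(M.round(3)); y=M[:,1]; print('jaw yaw',np.degrees(np.arctan2(y[1],y[0])))
print(imaging.camera_info('wrist'))
E
```

```text
[[-0.001 -0.246  0.969]
 [ 0.002  0.969  0.246]
 [-1.     0.002 -0.   ]]
jaw yaw 104.24346761726896
{'vfov': 58.75354466059586, 'cx': 248.6069893895562, 'cy': 194.09835055959743, 'T_tool_cam': array([[-4.60821023e-04, -2.88816088e-01,  9.57384487e-01,
        -1.44200287e+02],
       [ 9.99999872e-01,  6.48570039e-05,  5.00898768e-04,
        -3.64038166e-01],
       [-2.06760712e-04,  9.57384595e-01,  2.88816021e-01,
        -7.30603936e+01],
       [ 0.00000000e+00,  0.00000000e+00,  0.00000000e+00,
         1.00000000e+00]])}
```

Emit:
{"api": "arm_command", "payload": {"increments": [[[0,0,-6],[27,34,-2],0],[[0,0,-12],[54,68,-4],0],[[0,0,-18],[81,102,-6],0],[[0,0,-24],[108,136,-8],0],[[0,0,-30],[135,170,-10],0]]}}

```text
clock: 0.6
position: [289.4, -433.6, 219.9]
ee_rot: [0.099, 0.7, -0.098, 0.7]
contact_force: [0.4, -0.4, -0.6]
gripper_width: 85.7
```

Emit:
{"api": "arm_command", "payload": {"increments": [[[0,0,0],[30,37,-4],0],[[0,0,0],[62,77,-8],0],[[0,0,0],[94,117,-12],0],[[0,0,0],[124,156,-16],0],[[0,0,0],[136,170,-20],0]]}}

```text
clock: 1.1
position: [427.1, -260.7, 199.6]
ee_rot: [0.098, 0.7, -0.096, 0.7]
contact_force: [0.2, -1.0, 0.0]
gripper_width: 85.6
```

```bash
python3 - <<'E'
from h import *
s=st();print(s['position'],s['joints'])
im,d,X=cam('wrist');cv2.imwrite('pics/w1.png',im)
P=X.reshape(-1,3);ok=np.isfinite(P[:,0])&(P[:,2]>50)&(P[:,2]<63);P1=P[ok&(np.abs(P[:,0]-400)<70)&(np.abs(P[:,1]+260)<60)]
b=P[np.isfinite(P[:,0])&(P[:,2]>82)&(P[:,2]<95)&(np.abs(P[:,0]-485)<50)&(np.abs(P[:,1]+280)<50)]
print('head',b.min(0),b.max(0),b.mean(0),len(b))
hd=P1[np.linalg.norm(P1[:,:2]-b[:,:2].mean(0),axis=1)>40]
m=hd.mean(0);u=np.linalg.svd((hd-m)[:,:2],full_matrices=False)[2][0];print(m,u,np.degrees(np.arctan2(u[1],u[0])),len(hd),np.median(hd[:,2]))
n=np.array([-u[1],u[0]]);w=(hd[:,:2]-m[:2])@n;print(w.min(),w.max(), 'head offset',(b[:,:2].mean(0)-m[:2])@n)
E
```

```text
[ 427.05257806 -260.74636648  199.6228325 ] [-0.22485995  0.20092596 -0.33769855 -0.00327385 -1.03254962 -1.62033029]
head [ 457.6703471  -310.76297861   82.02499752] [ 512.85289384 -256.16772875   91.85229719] [ 483.16860666 -282.963046     89.3216422 ] 3269
[ 384.04406086 -254.10451063   59.40314978] [ 0.95868507 -0.28446957] -16.52714507980512 3835 59.89216236312632
-11.398852565339558 11.045129758592555 head offset 0.5316703183460397
```

Emit:
{"api": "arm_command", "payload": {"increments": [[[0,0,-1],[-2.5,-5,-40],0],[[0,0,-1],[-2.5,-5,-85],0],[[0,0,-1],[-2.5,-5,-130],0],[[0,0,-1],[-2.5,-5,-163],0],[[0,0,-1],[-2.5,-5,-175],0]]}}

```text
clock: 1.65
position: [422.4, -264.6, 20.5]
ee_rot: [0.105, 0.702, -0.102, 0.697]
contact_force: [-0.8, 0.8, -0.2]
gripper_width: 85.6
```

Emit:
{"api": "arm_command", "payload": {"increments": [[[0,0,0],[0,0,0],1],[[0,0,0],[0,0,0],1],[[0,0,0],[0,0,0],1],[[0,0,0],[0,0,0],1],[[0,0,0],[0,0,0],1]]}}

```text
clock: 2.15
position: [423.4, -264.9, 22.1]
ee_rot: [0.105, 0.701, -0.102, 0.698]
contact_force: [-1.9, -0.0, 4.4]
gripper_width: 21.2
```

Emit:
{"api": "arm_command", "payload": {"increments": [[[0,0,0],[0,0,15],1],[[0,0,0],[0,0,40],1],[[0,0,0],[0,0,75],1],[[0,0,0],[4,20,110],1],[[0,0,0],[10,50,140],1]]}}

```text
clock: 2.65
position: [432.0, -214.7, 162.8]
ee_rot: [0.106, 0.702, -0.103, 0.697]
contact_force: [0.6, 0.5, -4.7]
gripper_width: 21.4
```

Emit:
{"api": "arm_command", "payload": {"increments": [[[0,0,0],[5,40,5],1],[[0,0,0],[12,80,5],1],[[0,0,0],[20,120,5],1],[[0,0,0],[27,160,5],1],[[0,0,0],[30,175,5],1]]}}

```text
clock: 3.15
position: [460.9, -37.0, 167.1]
ee_rot: [0.105, 0.703, -0.102, 0.696]
contact_force: [0.7, 0.3, -6.4]
gripper_width: 21.3
```

```bash
python3 - <<'E'
from h import *
s=st();print(s['position'],s['ee_rot'],s['contact_force'],s['wrist_torque'],s['gripper_width'],s['joints'])
im,d,X=cam('wrist');cv2.imwrite('pics/w2.png',im);np.savez('/tmp/w2.npz',im=im,X=X)
im2,_,X2=cam('top');np.savez('/tmp/t2.npz',im=im2,X=X2)
k=512/800
cv2.imwrite('pics/w2.png',np.hstack([im,cv2.resize(im2[140:240,190:300],None,fx=2.6,fy=3.84)]))
E
```

```text
[460.91019968 -36.96330002 167.10907095] [ 0.10545947  0.70275784 -0.10173613  0.69617489] [ 0.68812614  0.29489168 -6.37411328] [ 0.13265236  0.22411554 -0.02021725] 21.30729067959118 [ 0.26695721  0.17530833 -0.46112066 -0.01060091 -0.94079928 -2.1255621 ]
```

View pics/w2.png

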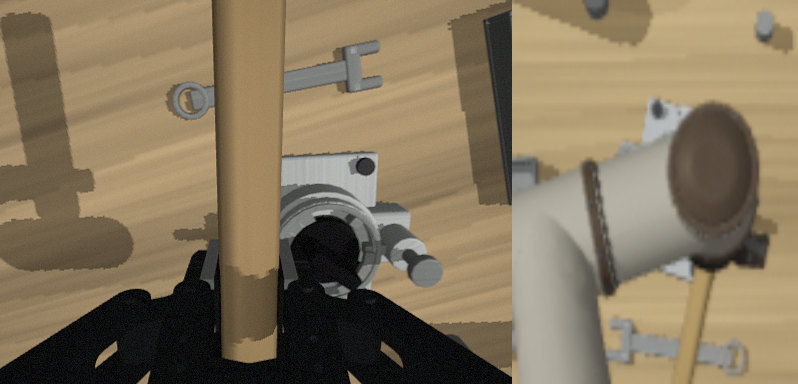

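The wrist view shows the mallet handle at x≈215-285 in the jaws, the cap at (325,250), the pin's mushroom head at (427,270) and the spanner at (280,80). The mallet is held level. Now I'll measure the pin, stud and cap bar.

```bash
python3 - <<'E'
from h import *
z=np.load('/tmp/w2.npz');X,im=z['X'],z['im']
W=X[250:292,405:448].reshape(-1,3);a=W[(W[:,2]>80)&(W[:,2]<105)]
print('pin',np.median(a,0),a.min(0),a.max(0),len(a))
r=cv2.minEnclosingCircle(a[np.abs(a[:,2]-np.median(a[:,2]))<5][:,:2].astype(np.float32));print(r)
# cap bar
W=X[200:300,285:380].reshape(-1,3)
a=W[(W[:,2]>76)&(W[:,2]<95)];print('bar',len(a),a.mean(0) if len(a) else '',cv2.minAreaRect(a[:,:2].astype(np.float32)) if len(a)>5 else '')
a=W[(W[:,2]>53)&(W[:,2]<62)];print('ring',len(a))
print(cv2.minEnclosingCircle(a[:,:2].astype(np.float32)))
# handle tilt
H=X[0:180,235:265].reshape(-1,3);H=H[np.isfinite(H[:,0])&(H[:,2]>120)]
c=np.polyfit(H[:,0],H[:,2],1);print('handle z vs x',c,H.mean(0))
E
```

```text
pin [544.56656867  68.79142207  93.46868856] [534.96645641  58.341067    84.09394979] [559.10488075  81.23980834  95.48880635] 927
((547.0552978515625, 69.40547180175781), 12.346017837524414)
bar 1048 [529.40647831   7.70707382  85.24197388] ((531.580810546875, 7.915423393249512), (44.036720275878906, 12.664565086364746), 39.14980697631836)
ring 3895
((530.8192138671875, 8.520875930786133), 45.31191635131836)
handle z vs x [-8.59132447e-03  2.09447778e+02] [391.58482875 -15.8539745  206.08354596]
```

Emit:
{"api": "arm_command", "payload": {"increments": [[[0,0,0],[8,40,4],1],[[0,0,0],[16,80,8],1],[[0,0,0],[22,115,12],1],[[0,0,0],[24,125,14],1],[[0,0,0],[24,125,14],1]]}}

```text
clock: 3.75
position: [484.4, 87.7, 180.5]
ee_rot: [0.105, 0.704, -0.102, 0.696]
contact_force: [-0.4, -0.6, -6.5]
gripper_width: 21.3
```

Emit:
{"api": "arm_command", "payload": {"increments": [[[0,0,0],[0,0,-32],1],[[0,0,0],[0,0,-76],1],[[0,0,0],[0,0,-40],1],[[0,0,0],[0,0,0],1],[[0,0,0],[0,0,0],1]]}}

```text
clock: 4.25
position: [487.8, 87.2, 185.0]
ee_rot: [0.106, 0.7, -0.1, 0.699]
contact_force: [0.4, -0.1, -3.9]
gripper_width: 21.2
```

```bash
cat > pin.py <<'E'
from h import *
import sys
s=st();print(s['clock'],s['position'],s['ee_rot'],s['contact_force'],s['gripper_width'])
im,d,X=cam('side')
P=X.reshape(-1,3);ok=np.isfinite(P[:,0])
r=np.hypot(P[:,0]-545.7,P[:,1]-70)
a=P[ok&(r<14)&(P[:,2]>64)&(P[:,2]<110)];print('pin z',np.round(np.percentile(a[:,2],[50,80,90,95,99]),1),len(a))
h=P[ok&(np.hypot(P[:,0]-s['position'][0]-60.6,P[:,1]-s['position'][1]+18.1)<40)&(P[:,2]>110)&(P[:,2]<260)];print('head z',np.percentile(h[:,2],[1,50,99]),len(h))
w,_,Y=cam('wrist');Q=Y.reshape(-1,3)
a=Q[np.isfinite(Q[:,0])&(np.hypot(Q[:,0]-545.7,Q[:,1]-70)<10)&(Q[:,2]>70)&(Q[:,2]<100)];print('wrist pin z',len(a),np.median(a[:,2]) if len(a) else '')
H=Y[0:180,235:265].reshape(-1,3);H=H[np.isfinite(H[:,0])&(H[:,2]>100)]
if len(H): print('handle slope',np.polyfit(H[:,0],H[:,2],1)[0])
cv2.imwrite('pics/%s.png'%sys.argv[1],cv2.resize(im[100:260,150:400],(800,512)))
E
python3 pin.py b1
```

```text
4.25 [487.7628007   87.22437498 184.99804036] [ 0.10622199  0.70028944 -0.10023692  0.69875901] [ 0.43250448 -0.13117762 -3.91664016] 21.239285084206223
pin z [78.1 79.7 80.1 80.5 81. ] 72
head z [164.64170759 239.42554061 252.55666564] 864
wrist pin z 0 
handle slope -0.010326849612464134
```

```bash
python3 -c "
from h import *
s=st();print(s['clock'],s['position'],s['ee_rot'])"
```

```text
4.35 [483.6250503   86.3608396  180.52714627] [ 0.10578976  0.70366778 -0.10210835  0.69515039]
```

View pics/b1.png

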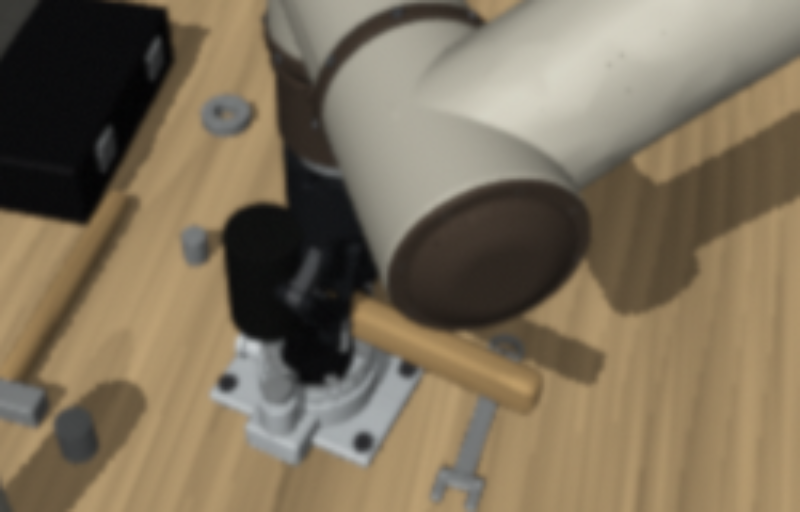

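The side view shows the pin head at (285,385), lower but not yet home, with the mallet held level above it. I'll strike again.

Emit:
{"api": "arm_command", "payload": {"increments": [[[0,0,0],[1,1,-40],1],[[0,0,0],[1,1,-84],1],[[0,0,0],[1,1,-40],1],[[0,0,0],[1,1,0],1],[[0,0,0],[1,1,0],1]]}}

```text
clock: 4.85
position: [487.4, 87.5, 183.9]
ee_rot: [0.107, 0.701, -0.101, 0.698]
contact_force: [1.4, 1.3, -3.7]
gripper_width: 21.3
```

```bash
python3 pin.py b2;python3 -c "
from h import *
s=st();print(s['clock'],s['position'])"
```

```text
4.85 [487.43021436  87.4869211  183.88124533] [ 0.10679449  0.70108975 -0.10088787  0.69777485] [ 1.43115945  1.25768997 -3.66880269] 21.27488653433555
pin z [75.2 76.6 77.  77.5 78.1] 71
head z [167.85894803 242.87610726 256.08234286] 836
wrist pin z 0 
handle slope 0.04878466610200133
4.95 [483.22263981  86.4675121  179.54791285]
```

Emit:
{"api": "arm_command", "payload": {"increments": [[[0,0,0],[1,1,-42],1],[[0,0,0],[1,1,-87],1],[[0,0,0],[1,1,-42],1],[[0,0,0],[1,1,0],1],[[0,0,0],[1,1,0],1]]}}

```text
clock: 5.45
position: [486.9, 87.9, 182.4]
ee_rot: [0.107, 0.702, -0.102, 0.697]
contact_force: [1.8, 0.7, -4.3]
gripper_width: 21.2
```

```bash
python3 pin.py b3;python3 -c "
from h import *
s=st();print(s['clock'],s['position'])"
```

```text
5.45 [486.86467464  87.90071915 182.43609769] [ 0.10709986  0.70211425 -0.10154439  0.6966017 ] [ 1.84362463  0.69158277 -4.3399233 ] 21.156647447759376
pin z [75.6 76.7 77.5 78.2 79.1] 69
head z [171.18722309 241.89711393 259.84500058] 730
wrist pin z 0 
handle slope 0.1292753098528798
5.55 [482.52497859  86.77827923 178.13217509]
```

Emit:
{"api": "arm_command", "payload": {"increments": [[[0,0,0],[-6,-40,0],1],[[0,0,0],[-14,-85,0],1],[[0,0,0],[-22,-124,0],1],[[2.1,7.1,0],[-22,-124,0],1],[[2.1,7.1,0],[-22,-124,0],1]]}}

```text
clock: 6.05
position: [459.7, -38.8, 175.1]
ee_rot: [0.114, 0.751, -0.099, 0.643]
contact_force: [1.9, 0.0, -4.7]
gripper_width: 21.2
```

```bash
python3 - <<'E'
from h import *
im,d,X=cam('wrist')
s=st();print(s['clock'],s['position'],s['ee_rot'])
P=X.reshape(-1,3);P=P[np.isfinite(P[:,0])]
for n,(x,y),r in(('pin',(545.7,70),9),('stud',(516,-54),4),('bar',(531,8),5)):
    a=P[(np.hypot(P[:,0]-x,P[:,1]-y)<r)&(P[:,2]<110)];print(n,len(a),np.percentile(a[:,2],[50,90]) if len(a) else '')
H=X[0:180,225:270].reshape(-1,3);H=H[np.isfinite(H[:,0])&(H[:,2]>100)]
print('slope x,y',np.linalg.lstsq(np.c_[H[:,:2],np.ones(len(H))],H[:,2],rcond=None)[0],np.polyfit(H[:,0],H[:,2],1),H.mean(0),np.polyfit(H[:,0],H[:,1],1)[0])
cv2.imwrite('pics/w3.png',im)
E
```

```text
6.1 [459.63035514 -38.28743159 175.47766112] [ 0.11384338  0.75010368 -0.09845412  0.64396501]
pin 467 [77.48259489 78.40308803]
stud 0 
bar 132 [86.57010648 87.38558528]
slope x,y [-6.79467322e-03  3.46276458e-02  2.19366046e+02] [-1.68439105e-02  2.22675473e+02] [394.79520981 -19.00112038 216.02557784] -0.2902085049042303
```

The pin stands 9.1 mm below the bar top, and 9.0 mm means fully home, so it is home. Next I'll put the mallet back where it stood.

Emit:
{"api": "arm_command", "payload": {"increments": [[[-0.3,-0.8,0],[-7,-45,0],1],[[-0.3,-0.8,0],[-14,-92,-5],1],[[-0.3,-0.8,0],[-22,-139,-25],1],[[-0.3,-0.8,0],[-30,-186,-45],1],[[-0.3,-0.8,0],[-37,-227,-65],1]]}}

```text
clock: 6.6
position: [421.0, -266.0, 109.0]
ee_rot: [0.113, 0.746, -0.099, 0.649]
contact_force: [0.8, -0.4, -5.1]
gripper_width: 21.2
```

Emit:
{"api": "arm_command", "payload": {"increments": [[[0,0,0],[0,0,-25],1],[[0,0,0],[0,0,-45],1],[[0,0,0],[0,0,-62],1],[[0,0,0],[0,0,-75],1],[[0,0,0],[0,0,-80],1]]}}

```text
clock: 7.1
position: [418.6, -264.8, 26.9]
ee_rot: [0.113, 0.747, -0.099, 0.647]
contact_force: [-0.4, -0.4, -5.0]
gripper_width: 21.3
```

```bash
python3 - <<'E'
from h import *
im,d,X=cam('wrist')
s=st();print(s['clock'],s['position'],s['contact_force'],s['wrist_torque'])
H=X[0:180,225:270].reshape(-1,3);H=H[np.isfinite(H[:,0])&(H[:,2]>50)&(H[:,2]<100)]
print(np.polyfit(H[:,0],H[:,2],1),H.mean(0))
E
```

```text
7.15 [ 418.96000058 -264.95013825   26.97753914] [-0.06531256 -0.22214414 -5.63509256] [-0.05589777 -0.11791265  0.01322253]
[-4.64520456e-03  6.87706685e+01] [ 353.25151824 -245.03350808   67.12974296]
```

Emit:
{"api": "arm_command", "payload": {"increments": [[[0,0,0],[0,0,-2],1],[[0,0,0],[0,0,-4],1],[[0,0,0],[0,0,-5],1],[[0,0,0],[0,0,-5],1],[[0,0,0],[0,0,-5],1]]}}

```text
clock: 7.65
position: [419.2, -265.0, 22.3]
ee_rot: [0.112, 0.747, -0.099, 0.648]
contact_force: [0.6, 0.3, -5.7]
gripper_width: 21.3
```

Emit:
{"api": "arm_command", "payload": {"increments": [[[0,0,0],[0,0,-1],1],[[0,0,0],[0,0,-2],1],[[0,0,0],[0,0,-2.5],1],[[0,0,0],[0,0,-3],1],[[0,0,0],[0,0,-3],1]]}}

```text
clock: 8.15
position: [419.3, -265.1, 20.3]
ee_rot: [0.112, 0.747, -0.099, 0.648]
contact_force: [-2.5, 1.2, 4.6]
gripper_width: 21.2
```

Emit:
{"api": "arm_command", "payload": {"increments": [[[0,0,0],[0,0,0.5],1],[[0,0,0],[0,0,0.5],0.6],[[0,0,0],[0,0,0.5],0.3],[[0,0,0],[0,0,0.5],0],[[0,0,0],[0,0,0.5],0]]}}

```text
clock: 8.65
position: [419.7, -265.3, 20.9]
ee_rot: [0.112, 0.747, -0.099, 0.648]
contact_force: [-0.3, -0.3, -0.2]
gripper_width: 76.1
```

Emit:
{"api": "arm_command", "payload": {"increments": [[[0,0,0],[0,0,15],0],[[0,0,0],[0,0,45],0],[[0,0,0],[0,0,85],0],[[0,0,0],[0,0,130],0],[[-1.8,-6.3,0],[0,0,175],0]]}}

```text
clock: 9.15
position: [422.1, -266.0, 197.0]
ee_rot: [0.107, 0.707, -0.105, 0.691]
contact_force: [0.5, 1.3, 1.2]
gripper_width: 85.5
```

```bash
python3 - <<'E'
from h import *
s=st();print(s['position'],s['ee_rot'],s['joints'],s['contact_force'])
M=R.from_quat(s['ee_rot']).as_matrix();print(M.round(3),np.degrees(np.arctan2(M[1,1],M[0,1])))
im,d,X=cam('wrist')
P=X.reshape(-1,3);P=P[np.isfinite(P[:,0])]
b=P[(P[:,2]>82)&(P[:,2]<96)&(np.hypot(P[:,0]-484,P[:,1]+283)<45)];print('head',len(b),b.mean(0),b.min(0),b.max(0))
E
```

```text
[ 422.13682908 -266.0380232   197.00909392] [ 0.10663382  0.70734098 -0.10456416  0.69091556] [-2.36907334e-01  2.11878108e-01 -3.31541836e-01 -1.03422452e-03
 -1.05077267e+00 -1.63318583e+00] [0.46751544 1.33925186 1.20199196]
[[-0.023  0.295  0.955]
 [ 0.006  0.955 -0.295]
 [-1.    -0.001 -0.023]] 72.82189375514574
head 3364 [ 479.64729919 -283.86419363   89.32334412] [ 453.98053168 -312.41675718   82.02714975] [ 509.17128056 -256.88892621   91.7906454 ]
```

Emit:
{"api": "arm_command", "payload": {"increments": [[[0,0,7],[15,38,0],0],[[0,0,14],[31,78,0],0],[[0,0,21],[47,118,0],0],[[0,0,28],[63,158,0],0],[[-0.3,-1.3,35],[79,198,0],0]]}}

```text
clock: 9.7
position: [501.9, -67.1, 206.2]
ee_rot: [-0.113, 0.691, 0.11, 0.705]
contact_force: [0.2, -0.4, -0.2]
gripper_width: 85.8
```

Emit:
{"api": "arm_command", "payload": {"increments": [[[0,0,7],[10,25,0],0],[[0,0,14],[20,50,0],0],[[0,0,21],[29,73,0],0],[[0,0,21],[29,73,0],0],[[0,0,21],[29,73,0],0]]}}

```text
clock: 10.2
position: [530.6, 6.1, 205.8]
ee_rot: [-0.237, 0.659, 0.237, 0.673]
contact_force: [-0.4, -0.7, -0.2]
gripper_width: 85.5
```

```bash
cat > capm.py <<'E'
from h import *
im,d,X=cam('wrist');s=st();print(s['clock'],s['position'],s['joints'],s['contact_force'],s['wrist_torque'],s['gripper_width'])
M=R.from_quat(s['ee_rot']).as_matrix();print('tx',M[:,0].round(3),'jaw',np.degrees(np.arctan2(M[1,1],M[0,1])))
P=X.reshape(-1,3);P=P[np.isfinite(P[:,0])]
a=P[(P[:,2]>76)&(P[:,2]<95)&(np.hypot(P[:,0]-531,P[:,1]-8)<30)];print('bar',len(a),a.mean(0),cv2.minAreaRect(a[:,:2].astype(np.float32)))
a=P[(np.hypot(P[:,0]-545.7,P[:,1]-70)<9)&(P[:,2]>60)];print('pin',len(a),np.median(a,0) if len(a) else '')
cv2.imwrite('pics/cap.png',im)
E
python3 capm.py
```

```text
10.25 [530.42525307   5.56044064 205.91395263] [ 3.16248551e-01  2.36029800e-01 -2.74791279e-01 -4.69810749e-04
 -1.04037800e+00 -1.20472607e+00] [ 0.37327966 -1.44840164  0.06613454] [-0.04361423  0.01463674 -0.01892909] 85.01935919024102
tx [ 0.018  0.006 -1.   ] jaw 129.07709345766852
bar 801 [530.75046278   7.122585    86.28330228] ((531.7135620117188, 8.011837005615234), (43.19450378417969, 11.56230640411377), 39.028018951416016)
pin 339 [544.84726907  69.29396033  77.61783871]
```

View pics/cap.png

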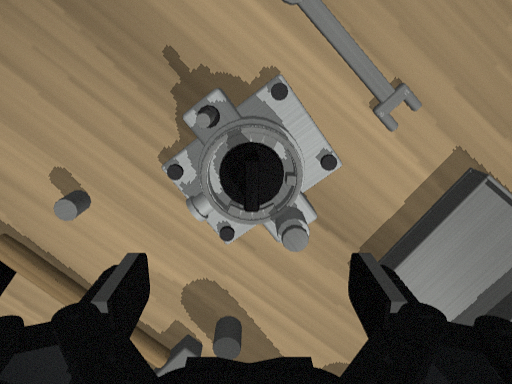

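The wrist view shows the bar vertical at (250,180), lined up with the jaws. The pin head is home at (293,232).

Emit:
{"api": "arm_command", "payload": {"increments": [[[-0.3,1,0],[1,2.4,-40],0],[[-0.3,1,0],[1,2.4,-80],0],[[-0.3,1,0],[1,2.4,-112],0],[[-0.3,1,0],[1,2.4,-132],0],[[-0.3,1,0],[1,2.4,-145],0]]}}

```text
clock: 10.75
position: [529.9, 6.5, 59.1]
ee_rot: [-0.235, 0.667, 0.236, 0.666]
contact_force: [-0.4, -1.0, -0.3]
gripper_width: 85.3
```

Emit:
{"api": "arm_command", "payload": {"increments": [[[0,0,0],[0,0,0],0],[[0,0,0],[0,0,0],1],[[0,0,0],[0,0,0],1],[[0,0,0],[0,0,0],1],[[0,0,0],[0,0,0],1]]}}

```text
clock: 11.25
position: [530.3, 6.5, 59.9]
ee_rot: [-0.235, 0.667, 0.236, 0.667]
contact_force: [0.2, 0.0, 0.1]
gripper_width: 28.4
```

```bash
cat > s.py <<'E'
from h import *
s=st();M=R.from_quat(s['ee_rot']).as_matrix();print(s['clock'],s['position'].round(1),s['contact_force'].round(2),s['wrist_torque'].round(3),s['gripper_width'],'tx',M[:,0].round(3),'jaw',np.degrees(np.arctan2(M[1,1],M[0,1])).round(2),s['joints'].round(2))
E
python3 s.py
```

```text
11.25 [530.3   6.5  59.9] [0.16 0.02 0.06] [ 0.015 -0.024 -0.021] 28.442507887864725 tx [-0.001  0.001 -1.   ] jaw 128.91 [ 0.32  0.42 -0.44 -0.   -0.71 -1.21]
```

Emit:
{"api": "arm_command", "payload": {"increments": [[[0,0,0],[1,1.4,0],1],[[0,0,0],[1,1.4,0],1],[[0,0,0],[1,1.4,0],1],[[0,0,0],[1,1.4,0],1],[[0,0,0],[1,1.4,0],1]]}}

```text
clock: 11.75
position: [531.7, 8.2, 60.4]
ee_rot: [-0.235, 0.666, 0.236, 0.667]
contact_force: [-1.2, 1.0, 4.9]
gripper_width: 10.7
```

```bash
python3 s.py
```

```text
11.75 [531.7   8.2  60.4] [-1.24  1.02  4.87] [0.317 0.43  0.012] 10.742523174788229 tx [ 0.     0.001 -1.   ] jaw 128.93 [ 0.32  0.42 -0.43 -0.   -0.72 -1.21]
```

Emit:
{"api": "arm_command", "payload": {"increments": [[[0,0,5],[0,0,0],1],[[0,0,10],[0,0,0],1],[[0,0,15],[0,0,0],1],[[0,0,20],[0,0,0],1],[[0,0,25],[0,0,0],1]]}}

```text
clock: 12.25
position: [532.0, 8.0, 60.4]
ee_rot: [-0.375, 0.599, 0.376, 0.6]
contact_force: [0.1, -0.4, 2.7]
gripper_width: 10.6
```

```bash
python3 s.py
```

```text
12.25 [532.    8.   60.4] [ 0.11 -0.43  2.66] [-0.103 -0.021 -0.115] 10.611810498038526 tx [ 0.     0.001 -1.   ] jaw 154.14 [ 0.32  0.42 -0.43 -0.   -0.72 -0.77]
```

Emit:
{"api": "arm_command", "payload": {"increments": [[[0,0,4],[0,0,0],1],[[0,0,8],[0,0,0],1],[[0,0,12],[0,0,0],1],[[0,0,15],[0,0,0],1],[[0,0,15],[0,0,0],1]]}}

```text
clock: 12.75
position: [532.3, 8.1, 60.4]
ee_rot: [-0.45, 0.545, 0.451, 0.546]
contact_force: [0.7, -0.6, 1.6]
gripper_width: 11.2
```

```bash
python3 s.py
```

```text
12.75 [532.3   8.1  60.4] [ 0.73 -0.62  1.56] [-0.039 -0.072  0.067] 11.197034087557222 tx [ 0.001  0.001 -1.   ] jaw 169.14 [ 0.32  0.42 -0.43 -0.   -0.72 -0.51]
```

Emit:
{"api": "arm_command", "payload": {"increments": [[[0,0,0.7],[0,0,0],1],[[0,0,1.4],[0,0,0],1],[[0,0,2.1],[0,0,0],1],[[0,0,2.8],[0,0,0],1],[[0,0,2.8],[0,0,0],1]]}}

```text
clock: 13.25
position: [532.4, 8.1, 60.5]
ee_rot: [-0.464, 0.533, 0.464, 0.534]
contact_force: [-0.3, -0.0, 1.8]
gripper_width: 10.7
```

```bash
python3 s.py
```

```text
13.25 [532.4   8.1  60.5] [-0.28 -0.02  1.85] [-0.039  0.004  0.077] 10.726756680612356 tx [ 0.001  0.001 -1.   ] jaw 171.97 [ 0.32  0.42 -0.43 -0.   -0.72 -0.46]
```

Emit:
{"api": "arm_command", "payload": {"increments": [[[0,0,0.5],[0,0,0],1],[[0,0,1],[0,0,0],1],[[0,0,1.5],[0,0,0],1],[[0,0,2],[0,0,0],1],[[0,0,2.5],[0,0,0],1]]}}

```text
clock: 13.75
position: [532.3, 8.1, 60.4]
ee_rot: [-0.475, 0.523, 0.476, 0.524]
contact_force: [0.1, -0.1, 1.7]
gripper_width: 10.5
```

```bash
python3 s.py
```

```text
13.75 [532.3   8.1  60.4] [ 0.12 -0.08  1.71] [-0.058 -0.05  -0.037] 10.529485246527225 tx [ 0.001  0.001 -1.   ] jaw 174.51 [ 0.32  0.42 -0.43 -0.   -0.72 -0.41]
```

Emit:
{"api": "arm_command", "payload": {"increments": [[[0,0,0.5],[0,0,0],1],[[0,0,1],[0,0,0],1],[[0,0,1.5],[0,0,0],1],[[0,0,2],[0,0,0],1],[[0,0,2.5],[0,0,0],1]]}}

```text
clock: 14.25
position: [532.4, 8.1, 60.4]
ee_rot: [-0.487, 0.512, 0.487, 0.513]
contact_force: [0.5, -0.8, 1.0]
gripper_width: 11.0
```

```bash
python3 s.py
```

```text
14.25 [532.4   8.1  60.4] [ 0.46 -0.81  1.  ] [-0.046 -0.024 -0.005] 11.001196451827541 tx [ 0.001  0.001 -1.   ] jaw 177.05 [ 0.32  0.42 -0.43 -0.   -0.72 -0.37]
```

Emit:
{"api": "arm_command", "payload": {"increments": [[[0,0,0.6],[0,0,0],1],[[0,0,1.2],[0,0,0],1],[[0,0,1.8],[0,0,0],1],[[0,0,2.4],[0,0,0],1],[[0,0,3],[0,0,0],1]]}}

```text
clock: 14.75
position: [532.3, 8.1, 60.4]
ee_rot: [-0.5, 0.499, 0.501, 0.5]
contact_force: [0.1, -0.2, 1.5]
gripper_width: 10.8
```

```bash
python3 s.py
```

```text
14.75 [532.3   8.1  60.4] [ 0.15 -0.25  1.48] [-0.018  0.023 -0.019] 10.848417815714976 tx [ 0.001  0.001 -1.   ] jaw -179.9 [ 0.32  0.42 -0.43 -0.   -0.72 -0.32]
```

Emit:
{"api": "arm_command", "payload": {"increments": [[[0,0,0.6],[0,0,0],1],[[0,0,1.2],[0,0,0],1],[[0,0,1.8],[0,0,0],1],[[0,0,2.4],[0,0,0],1],[[0,0,3],[0,0,0],1]]}}

```text
clock: 15.25
position: [532.4, 8.1, 60.4]
ee_rot: [-0.513, 0.486, 0.514, 0.487]
contact_force: [0.1, 0.0, 1.4]
gripper_width: 10.6
```

```bash
python3 s.py
```

```text
15.25 [532.4   8.1  60.4] [0.08 0.02 1.36] [-0.042  0.041 -0.065] 10.60546070166443 tx [ 0.001  0.001 -1.   ] jaw -176.85 [ 0.32  0.42 -0.43 -0.   -0.72 -0.26]
```

Emit:
{"api": "arm_command", "payload": {"increments": [[[0,0,0.6],[0,0,0],1],[[0,0,1.2],[0,0,0],1],[[0,0,1.8],[0,0,0],1],[[0,0,2.4],[0,0,0],1],[[0,0,3],[0,0,0],1]]}}

```text
clock: 15.75
position: [532.3, 8.1, 60.4]
ee_rot: [-0.526, 0.472, 0.526, 0.473]
contact_force: [0.9, 0.2, 1.6]
gripper_width: 10.7
```

```bash
python3 s.py
```

```text
15.75 [532.3   8.1  60.4] [0.89 0.19 1.6 ] [ 0.004 -0.025 -0.03 ] 10.68574265602702 tx [ 0.001  0.001 -1.   ] jaw -173.8 [ 0.32  0.42 -0.43 -0.   -0.72 -0.21]
```

Emit:
{"api": "arm_command", "payload": {"increments": [[[0,0,0.6],[0,0,0],1],[[0,0,1.2],[0,0,0],1],[[0,0,1.8],[0,0,0],1],[[0,0,2.4],[0,0,0],1],[[0,0,3],[0,0,0],1]]}}

```text
clock: 16.25
position: [532.4, 8.1, 60.4]
ee_rot: [-0.539, 0.458, 0.539, 0.459]
contact_force: [-0.1, -0.5, 2.1]
gripper_width: 11.3
```

```bash
python3 s.py
```

```text
16.25 [532.4   8.1  60.4] [-0.11 -0.48  2.13] [-0.07  -0.016 -0.029] 11.309659476554264 tx [ 0.001  0.001 -1.   ] jaw -170.75 [ 0.32  0.42 -0.43 -0.   -0.72 -0.16]
```

Emit:
{"api": "arm_command", "payload": {"increments": [[[0,0,0.6],[0,0,0],1],[[0,0,1.2],[0,0,0],1],[[0,0,1.8],[0,0,0],1],[[0,0,2.4],[0,0,0],1],[[0,0,3],[0,0,0],1]]}}

```text
clock: 16.75
position: [532.4, 8.1, 60.4]
ee_rot: [-0.551, 0.443, 0.551, 0.444]
contact_force: [-0.3, 0.1, 1.5]
gripper_width: 10.5
```

```bash
python3 s.py
```

```text
16.75 [532.4   8.1  60.4] [-0.34  0.14  1.51] [-0.014 -0.047 -0.044] 10.496744917154562 tx [ 0.     0.001 -1.   ] jaw -167.69 [ 0.32  0.42 -0.43 -0.   -0.72 -0.1 ]
```

Emit:
{"api": "arm_command", "payload": {"increments": [[[0,0,0.6],[0,0,0],1],[[0,0,1.2],[0,0,0],1],[[0,0,1.8],[0,0,0],1],[[0,0,2.4],[0,0,0],1],[[0,0,3],[0,0,0],1]]}}

```text
clock: 17.25
position: [532.5, 8.2, 60.4]
ee_rot: [-0.562, 0.428, 0.562, 0.429]
contact_force: [0.8, 1.2, 1.2]
gripper_width: 10.8
```

```bash
python3 s.py
```

```text
17.25 [532.5   8.2  60.4] [0.76 1.2  1.18] [ 0.192 -0.108 -0.122] 10.845804157024704 tx [ 0.001  0.002 -1.   ] jaw -164.65 [ 0.32  0.42 -0.43 -0.   -0.72 -0.05]
```

Emit:
{"api": "arm_command", "payload": {"increments": [[[0,0,0.3],[0,0,0],1],[[0,0,0.6],[0,0,0],1],[[0,0,0.9],[0,0,0],1],[[0,0,1],[0,0,0],1],[[0,0,1],[0,0,0],1]]}}

```text
clock: 17.75
position: [532.9, 8.4, 60.5]
ee_rot: [0.566, -0.423, -0.566, -0.425]
contact_force: [0.3, 1.5, 0.1]
gripper_width: 11.0
```

```bash
python3 s.py
```

```text
17.75 [532.9   8.4  60.5] [0.26 1.55 0.12] [ 0.467 -0.455 -0.106] 10.965652737658385 tx [ 0.002  0.002 -1.   ] jaw -163.65 [ 0.32  0.42 -0.43 -0.   -0.72 -0.03]
```

Emit:
{"api": "arm_command", "payload": {"increments": [[[0,0,0.2],[0,0,0],1],[[0,0,0.4],[0,0,0],1],[[0,0,0.6],[0,0,0],1],[[0,0,0.8],[0,0,0],1],[[0,0,0.8],[0,0,0],1]]}}

```text
clock: 18.25
position: [533.3, 8.6, 60.5]
ee_rot: [0.569, -0.419, -0.569, -0.421]
contact_force: [2.0, 2.9, -0.3]
gripper_width: 10.8
```

```bash
python3 s.py; python3 s.py
```

```text
18.25 [533.3   8.6  60.5] [ 2.04  2.87 -0.29] [ 0.552 -0.68  -0.087] 10.76776278473627 tx [ 0.002  0.002 -1.   ] jaw -162.84 [ 0.32  0.42 -0.43 -0.   -0.71 -0.02]
18.25 [533.3   8.6  60.5] [ 2.04  2.87 -0.29] [ 0.552 -0.68  -0.087] 10.76776278473627 tx [ 0.002  0.002 -1.   ] jaw -162.84 [ 0.32  0.42 -0.43 -0.   -0.71 -0.02]
```

Over the last three steps the sideways force and moment grew steadily, pushing the tool along (+x,+y). That is the reaction of a lug on the end stop, first felt at about 66°, so I stop turning. I'll ease back by 1° and lift.

Emit:
{"api": "arm_command", "payload": {"increments": [[[0,0,-1],[-0.8,-0.4,0],1],[[0,0,-1],[-0.8,-0.4,2],1],[[0,0,-1],[-0.8,-0.4,5],1],[[0,0,-1],[-0.8,-0.4,8],1],[[0,0,-1],[-0.8,-0.4,10],1]]}}

```text
clock: 18.75
position: [532.6, 8.2, 70.8]
ee_rot: [0.566, -0.424, -0.565, -0.426]
contact_force: [4.2, 0.6, -2.8]
gripper_width: 10.9
```

```bash
python3 s.py
```

```text
18.75 [532.6   8.2  70.8] [ 4.16  0.63 -2.76] [ 0.343 -1.27  -0.121] 10.92331165188149 tx [ 0.003  0.002 -1.   ] jaw -163.84 [ 0.32  0.41 -0.42 -0.   -0.74 -0.04]
```

Emit:
{"api": "arm_command", "payload": {"increments": [[[0,0,-0.5],[0.8,0,0],1],[[0,0,-1],[1,0,2],1],[[0,0,-1],[1,0,4],1],[[0,0,-1],[1,0,6],1],[[0,0,-1],[1,0,8],1]]}}

```text
clock: 19.25
position: [532.7, 7.8, 78.7]
ee_rot: [-0.561, 0.429, 0.562, 0.43]
contact_force: [1.0, -0.5, -0.7]
gripper_width: 10.7
```

```bash
python3 s.py
```

```text
19.25 [532.7   7.8  78.7] [ 1.02 -0.51 -0.72] [-0.09   0.01   0.016] 10.690528607376772 tx [ 0.001  0.002 -1.   ] jaw -164.85 [ 0.32  0.39 -0.42 -0.   -0.76 -0.05]
```

Emit:
{"api": "arm_command", "payload": {"increments": [[[0,0,0],[0,0,10],1],[[0,0,0],[0,0,25],1],[[0,0,0],[0,0,45],1],[[0,0,0],[0,0,65],1],[[0,0,0],[-5,15,75],1]]}}

```text
clock: 19.75
position: [528.6, 22.1, 156.3]
ee_rot: [0.562, -0.429, -0.561, -0.432]
contact_force: [0.6, -0.1, -1.3]
gripper_width: 11.1
```

Emit:
{"api": "arm_command", "payload": {"increments": [[[0,0,0],[-9,38,0],1],[[0,0,0],[-19,82,0],1],[[0,0,0],[-29,126,0],1],[[0,0,0],[-39,170,0],1],[[0,0,0],[-49,213,0],1]]}}

```text
clock: 20.25
position: [478.7, 236.6, 157.2]
ee_rot: [0.562, -0.429, -0.561, -0.432]
contact_force: [1.3, -0.1, -0.9]
gripper_width: 10.8
```

```bash
python3 s.py; python3 - <<'E'
from h import *
im,d,X=cam('side');im2,d2,X2=cam('wrist')
a=X[265:360,195:300].reshape(-1,3);a=a[np.isfinite(a[:,0])&(a[:,2]>20)&(a[:,2]<36)];print('tray rim',a.min(0),a.max(0))
cv2.imwrite('pics/tr.png',np.hstack([cv2.resize(im[150:342,150:406],(400,300)),cv2.resize(im2,(400,300))]))
E
```

```text
20.25 [478.7 236.6 157.2] [ 1.27 -0.14 -0.92] [-0.005 -0.124 -0.018] 10.759079088022027 tx [ 0.004  0.002 -1.   ] jaw -164.92 [ 0.76  0.3  -0.33  0.   -0.94 -0.5 ]
tray rim [384.67015356 187.5408011   20.07477201] [559.51790284 344.74487296  33.97098736]
```

View pics/tr.png

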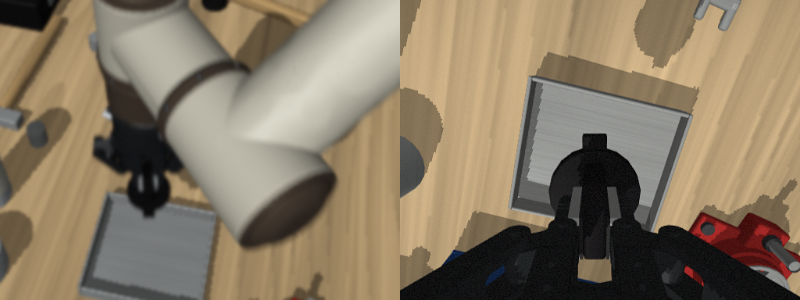

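Both views show the cap held upright and level over the near edge of the tray. I'll move to the tray's middle and lower.

Emit:
{"api": "arm_command", "payload": {"increments": [[[0,0,0],[-3,18,0],1],[[0,0,0],[-6,29,-20],1],[[0,0,0],[-6,29,-55],1],[[0,0,0],[-6,29,-85],1],[[0,0,0],[-6,29,-105],1]]}}

```text
clock: 20.85
position: [472.0, 267.1, 50.7]
ee_rot: [0.563, -0.428, -0.562, -0.429]
contact_force: [0.1, -0.5, -1.1]
gripper_width: 10.9
```

Emit:
{"api": "arm_command", "payload": {"increments": [[[0,0,0],[0,0,-6],1],[[0,0,0],[0,0,-12],1],[[0,0,0],[0,0,-17],1],[[0,0,0],[0,0,-20],1],[[0,0,0],[0,0,-22],1]]}}

```text
clock: 21.35
position: [472.3, 267.3, 29.2]
ee_rot: [0.563, -0.427, -0.562, -0.43]
contact_force: [0.2, -0.3, -0.7]
gripper_width: 11.0
```

```bash
python3 s.py
```

```text
21.35 [472.3 267.3  29.2] [ 0.17 -0.31 -0.71] [0.005 0.012 0.019] 10.99441293841731 tx [ 0.004  0.002 -1.   ] jaw -164.62 [ 0.81  0.48 -0.44  0.   -0.65 -0.55]
```

Emit:
{"api": "arm_command", "payload": {"increments": [[[0,0,0],[0,0,-1],1],[[0,0,0],[0,0,-2],1],[[0,0,0],[0,0,-3],1],[[0,0,0],[0,0,-4],1],[[0,0,0],[0,0,-4.5],1]]}}

```text
clock: 21.85
position: [472.3, 267.4, 24.7]
ee_rot: [0.563, -0.427, -0.562, -0.43]
contact_force: [0.3, -0.1, -2.0]
gripper_width: 11.1
```

```bash
python3 s.py
```

```text
21.85 [472.3 267.4  24.7] [ 0.32 -0.12 -1.96] [-0.069  0.062  0.009] 11.139533412745402 tx [ 0.004  0.002 -1.   ] jaw -164.61 [ 0.81  0.49 -0.44  0.   -0.64 -0.55]
```

Emit:
{"api": "arm_command", "payload": {"increments": [[[0,0,0],[0,0,-0.4],1],[[0,0,0],[0,0,-0.8],1],[[0,0,0],[0,0,-1.2],1],[[0,0,0],[0,0,-1.5],1],[[0,0,0],[0,0,-1.5],1]]}}

```text
clock: 22.35
position: [472.4, 267.4, 24.4]
ee_rot: [0.563, -0.427, -0.562, -0.43]
contact_force: [-2.4, -1.2, 7.3]
gripper_width: 10.8
```

```bash
python3 s.py
```

```text
22.35 [472.4 267.4  24.4] [-2.44 -1.19  7.26] [-0.302  0.931  0.008] 10.776198123209179 tx [ 0.004  0.002 -1.   ] jaw -164.59 [ 0.81  0.49 -0.44  0.   -0.64 -0.55]
```

The cap touches the floor of the tray with about 8 N. I'll relieve it and release.

Emit:
{"api": "arm_command", "payload": {"increments": [[[0,0,0],[0,0,0.2],1],[[0,0,0],[0,0,0.2],0.8],[[0,0,0],[0,0,0.2],0.5],[[0,0,0],[0,0,0.2],0.2],[[0,0,0],[0,0,0.2],0]]}}

```text
clock: 22.85
position: [472.4, 267.4, 24.5]
ee_rot: [0.563, -0.427, -0.562, -0.43]
contact_force: [-0.8, 0.8, 0.2]
gripper_width: 60.1
```

Emit:
{"api": "arm_command", "payload": {"increments": [[[0,0,0],[0,0,5],0],[[0,0,0],[0,0,30],0],[[0,0,0],[0,0,70],0],[[0,0,0],[0,0,115],0],[[0,0,0],[0,0,160],0]]}}

```text
clock: 23.35
position: [472.1, 267.1, 186.4]
ee_rot: [0.563, -0.427, -0.562, -0.43]
contact_force: [1.3, 0.2, 0.1]
gripper_width: 85.2
```

Emit:
{"api": "arm_command", "payload": {"increments": [[[0,0,0],[-20,-35,10],0],[[0,0,0],[-40,-75,20],0],[[0,0,0],[-60,-120,30],0],[[0,0,0],[-80,-165,40],0],[[0,0,0],[-85,-175,40],0]]}}

```text
clock: 23.85
position: [385.1, 89.1, 227.9]
ee_rot: [0.563, -0.427, -0.561, -0.431]
contact_force: [0.6, 1.1, -0.6]
gripper_width: 85.3
```

```bash
python3 s.py; python3 - <<'E'
from h import *
a,_,X=cam('top');b,_,Y=cam('side')
P=np.r_[X.reshape(-1,3),Y.reshape(-1,3)];P=P[np.isfinite(P[:,0])]
q=P[(np.hypot(P[:,0]-472.4,P[:,1]-267.4)<8)];print('cap top z',np.percentile(q[:,2],[50,90]))
q=P[(np.hypot(P[:,0]-480,P[:,1]+284)<22)&(P[:,2]>60)];print('mallet top',np.percentile(q[:,2],[50]))
for lo in (0,1):
    q=(X,Y)[lo].reshape(-1,3);q=q[np.isfinite(q[:,0])&(np.hypot(q[:,0]-545.7,q[:,1]-70)<11)];print('pin',np.percentile(q[:,2],[50,90]))
cv2.imwrite('pics/end.png',np.hstack([cv2.resize(a[60:300,60:440],(400,300)),cv2.resize(b,(400,300))]))
E
```

```text
23.85 [385.1  89.1 227.9] [ 0.59  1.11 -0.59] [ 0.034 -0.008 -0.004] 85.2845725924685 tx [ 0.006  0.003 -1.   ] jaw -164.71 [ 0.64 -0.02 -0.52  0.   -1.07 -0.38]
cap top z [48.08545706 50.94371234]
mallet top [87.39805462]
pin [75.61542798 80.79991222]
pin [75.10059454 77.38926236]
```

View pics/end.png

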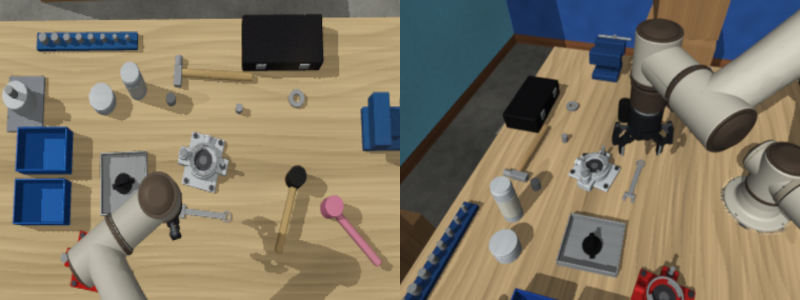

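The end pictures show the cap in the tray with its bar up (top view at (123,183), side view at (593,243)). The housing is empty with its pin down at (187,157), the mallet stands at (295,178), and nothing else has moved. I'm handing in.

```bash
python3 -c "
from bench import arm; print(arm.job_done())"
```

```text
the job is handed in; nothing more can be done
None
```

The oil filter housing is open and I handed the job in at about 24 s of the 64 s allowed.

- **Pin:** Three brisk mallet blows drove the locking pin home. It measured about 9.1 mm below the bar top, against 9.0 mm for fully home, and the third blow moved it no further.
- **Mallet:** It tilted about 7° in the grip during the blows. I corrected that and stood it back within about 5 mm of where it started.
- **Cap:** I turned it counter-clockwise until I felt the end stop at about 66°, and went on about 2° to 68° to confirm it. The stop showed as a growing sideways force of about 3.5 N. The twisting torque itself stayed near its noise level, so the stop is judged from that sideways push.
- **Lift and placing:** The cap rubbed lightly (about 4 N) as it came out, until I re-centred it. I set it down in the tray with about 8 N and let go.

The last pictures and depth readings show the cap in the tray with its bar up (bar top about 49 mm), the pin down at about 75–76 mm and the mallet upright (top about 87 mm). The gripper is clear of everything, and the other objects look undisturbed. No check failed.

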